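Lock the deep sieve section onto the receiver

TASK

Fit the deep sieve section (the taller of the two steel ones with a bridge handle) onto the round receiver that is screwed to the worktable: lower it with its two lugs through the two gaps in the receiver's lip until it is fully home, then give it a quarter turn, either way, so that its lugs lock under the lip, and let go. Leave the shallow sieve section standing where it is.

Things in the scene. Friction and masses are not known exactly. Their poses are not given: they have to be found in the camera images.
- deep_section: Section to fit: round open steel sieve, 98 mm high, loose, upright, 0.15-0.31 kg. Origin: centre of underside, z up. Foot radius 20 mm, widening to 25 at z 8, up to z 24; two lugs on the foot along +x and -x, out to radius 44, 14 wide, z 8 to 14; flat shoulder at z 24 under the drum (radius 43), rim at z 64. Half a turn leaves it the same.
- deep_bar (a point): Centre of the deep section's grip bar, 88 mm above its underside, axes as the section's. The bar bridges the mouth along the section's x (in line with the lugs): 82 mm long, 12 mm thick, 20 mm tall (z 78 to 98 mm of the section); below it 14 mm of free space down to the rim, between end legs.
- shallow_section: Look-alike to leave alone: same radius, foot, lugs and bridge handle, but a drum only 14 mm high: 72 mm high over all (rim at z 38, bar z 52 to 72 mm). Origin: centre of underside. The two sections may stand in either place.
- receiver: Aluminium cup fixed to the table, two screw ears along +y and -y, reaching 75 mm from the centre. Origin: centre of underside, z up. Outer radius 58 mm, inner 53, height 40, floor z 5. Fully home, the section's shoulder rests on the lip, its origin 16 mm above the receiver's; its lugs have 4 mm play under the lip and turn freely (no stop). Locked: section x along receiver y.
- receiver_mouth (a point): Centre of the receiver's mouth, level with the top of its lip, axes as the receiver's. The inward lip (6 mm thick, bore radius 33 mm) covers 74 degrees round +y and round -y. Between, along +x and -x, are two gaps, 52 mm wide at the bore, open out to the wall: lugs pass when the section's x lies along the receiver's x, either way round.
Things that resemble listed ones, but are neither listed nor needed, are in the scene too. What is shaped like the deep_section but yellow is not meant.

How it is judged:
By the outcome, as a careful person would: the job done as asked, in the order asked, and still so for the second after the job is handed in, with the robot touching nothing.
It also fails if it takes over 38 s, if anything falls off the work surface, if the arm or the gripper's body presses on something with over 40 N, if the wrist force passes 120 N, or if a joint passes its speed limit or range.

ROBOT

A 7-joint arm with a two-finger parallel gripper is mounted at the origin on a cart in front of the work surface, level with it; the furniture and walls round the work are solid. World frame = base frame: x ahead of the robot, y to its left, z up, the work surface at z = 0. Lengths are in mm, angles in rad, forces in N, time in s.
With the tool pointing down it reaches from about 350 to 900 mm from the base axis. Payload 8.1 kg.
Tool frame: the origin (TCP) lies where the fingers leave the gripper's body, on its centre line; the fingertips stand ctrl.tcp_to_tips ahead of it and the grasp point (between the pads) lies 54 mm ahead of it (ctrl.tcp_to_tips is the distance from the TCP to the fingertips, in mm); z points along the fingers, y is the direction in which the jaws open and shut (so a half turn about z gives the same grasp; the last joint's range is limited). The gripper opens to 85 mm and grips with 20 to 120 N. Pads are 22 mm wide; open, the fingers measure 114 mm over their backs; the gripper's body (76 mm by 85 mm) begins 54 mm behind the grasp point. The pads swing forward as they close: fully open they stand 13 mm farther back than shut.
Start: joints at [1.05, 0.434, 0.025, 1.573, -0.012, 1.134, -0.075], TCP at [253.572, -571.261, 303.923] pointing down, gripper open.
Joint ranges: [-2.62, 2.62], [-0.44, 2.09], [-1.27, 1.32], [0.08, 2.57], [-1.32, 4.46], [0.12, 2], [-2.74, 2.74]. Speed limits (rad/s): [2.22, 2.22, 3.01, 3.01, 3.14, 3.14, 3.14].

INTERFACE

Orientations are given as a unit quaternion [x, y, z, w].
In Python, from rig import ctrl gives the robot as it stands. The module is installed in compiled form; this text tells all that it offers.
- The arm moves only by the shell command python3 -m pendant 'ROWS' [FORCE]. ROWS is JSON, a list of rows, each an object of numbers: "tx", "ty", "tz": the shift along the tool's x, y, z in units of 25 mm (1.0 is 25 mm); "rx", "ry", "rz": the turn, a rotation vector about the tool's x, y, z in units of 5 degrees (1.0 is 5 degrees); "fingers": the finger opening in mm, from 0 to 85.4. In form: [{"tx": .., "ty": .., "tz": .., "rx": .., "ry": .., "rz": .., "fingers": ..}, ...]. A call has 1 to 20 rows; each row is the pose to reach, as a shift and turn from the pose measured when the call began, along the tool's axes at that moment; what a row does not reach only later rows make up. A row lasts 1/12 s, in which the tool goes at most 41.7 mm and 7.16 degrees, less where a joint would pass 70% of its speed; a pose out of reach is approached as far as the arm can. A call with a gripper value outside its range is refused whole. The fingers move at their own pace and stop on an object; FORCE is the grip in N (left out, the last holds). Time passes only in rows, so rows that repeat a pose let the fingers close. It gives the time, the measured TCP pose, the force and the opening at its end, in the units of the state.
- ctrl.get_obs(): the state, without advancing time (a new reading comes with each control period).
- ctrl.snapshot(name): name is "scene" or "top"; returns a dict with "img" (420x560x3 uint8, red, green, blue), "mtx" (3x3 intrinsics, pixels), "k1" (the pictures are not rectified: a ray, as slopes to the right and down, at radius r is drawn at 1 + k1 r^2 times it, then the intrinsics apply), "R" (3x3) and "t" (3): a world point X has camera coordinates R X + t. Camera axes: x right, y down, z forward; pixel columns grow to the right and rows downward; lengths in mm; the calibration is good to about 2 mm. A picture is of the moment at which its call begins. There is no depth.
- ctrl.close_job(): hands the job in, once; it reports no verdict.
Trained networks look in a picture, given as the dict that the camera call returned (one of the last four; its "shot" number tells which), for a name from the list of things; names that differ only in an ending like _2 or _b are one class to them, and where a whole thing is asked for, a point or a joint stands for the part that bears it (a point fixed in the world has none). Each returns a list of dicts, best first, with "p" (0 to 1); they miss things now and then, are a little off and sometimes report something else, mostly with a low value. They report only what shows in the picture. A call takes as long as a camera call. They do not tell look-alikes from the thing itself.
- ctrl.outline_of(picture, label): "mask" (420x560 bool, what is visible of it).
- ctrl.landmark_of(picture, label): "point" ([x, y, z] in mm, in the coordinates of the camera as it stood for that picture, good to about 4 mm: a listed point, or the origin of a listed thing).
The state is a dict: "time": time; "qpos": joint angles; "joint_velocities": joint speeds; "tau": joint torques, N m; "tcp_pos": TCP position; "ee_rot": TCP orientation; "wrist_force": force on the tool from outside, world axes, zero at the start; "wrist_torque": the same for the moment, N m; "gripper_width": opening from 0.0 (shut) to 1.0 (fully open).
Only numpy, scipy, OpenCV 4.12 (cv2) and the standard library are available. Lean on these libraries where they do the work, as an engineer would, in place of code of your own. Each camera call takes 0.05 s, during which the arm holds its last target. There are 200 camera calls.

## Working session

There is one attempt and no reset: what is moved stays moved. The work goes in short steps, Python scripts to look and compute and a shell command to move; the robot and the scene stay as the last step left them, time stands still between calls to the robot, and variables do not carry over. Pictures are saved under pics/ and viewed, on a budget of 10 in all, crops included, one or two more only if the job needs it, and the job is handed in when it is done.

```bash
mkdir -p pics
cat > h.py <<'E'
import numpy as np, cv2
from rig import ctrl
from scipy.spatial.transform import Rotation as Ro
def proj(s,X):
    c=np.atleast_2d(X)@s["R"].T+s["t"]; a=c[:,:2]/c[:,2:]; r2=(a**2).sum(1,keepdims=True); a=a*(1+s["k1"]*r2)
    return a@np.diag(np.diag(s["mtx"])[:2])+s["mtx"][:2,2]
def ray(s,uv):
    a=(np.asarray(uv,float)-s["mtx"][:2,2])/np.diag(s["mtx"])[:2]; b=a.copy()
    for _ in range(20): b=a/(1+s["k1"]*(b**2).sum())
    return -s["R"].T@s["t"], s["R"].T@np.r_[b,1]
def atz(s,uv,z):
    o,d=ray(s,uv); return o+d*(z-o[2])/d[2]
def world(s,p): return s["R"].T@(np.asarray(p)-s["t"])
def save(s,n,crop=None,k=1):
    im=s["img"][...,::-1]
    if crop: im=im[crop[1]:crop[3],crop[0]:crop[2]]
    cv2.imwrite("pics/"+n,cv2.resize(im,None,fx=k,fy=k,interpolation=2))
def st():
    o=ctrl.get_obs(); print({k:np.round(o[k],3).tolist() for k in("time","tcp_pos","ee_rot","wrist_force","gripper_width","qpos")})
    print("tool axes(cols)\n",Ro.from_quat(o["ee_rot"]).as_matrix().round(3)); return o
E
python3 - <<'E'
from h import *
st(); print(ctrl.tcp_to_tips)
ims=[]
for n in("scene","top"):
    s=ctrl.snapshot(n); save(s,n+"0.png",k=1.42)
    print(n,"cam",(-s["R"].T@s["t"]).round(), s["mtx"][0,0], s["k1"])
    for l in("deep_section","deep_bar","shallow_section","receiver","receiver_mouth"):
        for d in ctrl.landmark_of(s,l):
            w=world(s,d["point"]); print(l,round(d["p"],2),w.round(1),proj(s,w).round()[0])
E
```

```text
{'time': 0.0, 'tcp_pos': [253.396, -570.886, 303.103], 'ee_rot': [0.978, 0.207, -0.0, -0.001], 'wrist_force': [-0.056, -0.032, 0.068], 'gripper_width': 0.998, 'qpos': [1.05, 0.435, 0.025, 1.574, -0.012, 1.134, -0.075]}
tool axes(cols)
 [[ 0.914  0.406 -0.001]
 [ 0.406 -0.914  0.001]
 [-0.    -0.002 -1.   ]]
72.6
scene cam [235. 848. 570.] 487.6615409512008 -0.1627271423493832
deep_section 0.79 [492.2 323.   -1.4] [278. 340.]
deep_section 0.57 [742.4 104.7  -2.9] [219. 240.]
deep_bar 0.85 [500.8 327.3  85.9] [272. 299.]
deep_bar 0.64 [745.2 104.5  85.2] [215. 204.]
shallow_section 0.88 [568.2 172.4  -1. ] [277. 278.]
receiver 0.83 [ 489.8 -151.2   -4.8] [366. 214.]
receiver_mouth 0.87 [ 485.8 -154.2   36.6] [370. 198.]
top cam [414. 108. 972.] 405.8345760175473 0.006558214382069969
deep_section 0.83 [494.5 321.2  -2.7] [198. 262.]
deep_section 0.68 [740.5 105.2  -2.6] [287. 163.]
deep_bar 0.87 [741.1 103.3  87.1] [288. 150.]
deep_bar 0.61 [495.  322.9  87.3] [188. 258.]
shallow_section 0.61 [ 5.627e+02  1.667e+02 -3.000e-01] [262. 233.]
receiver 0.76 [ 485.9 -152.3   -0.9] [396. 264.]
receiver_mouth 0.8 [ 488.4 -155.3   40.2] [402. 262.]
```

View pics/scene0.png

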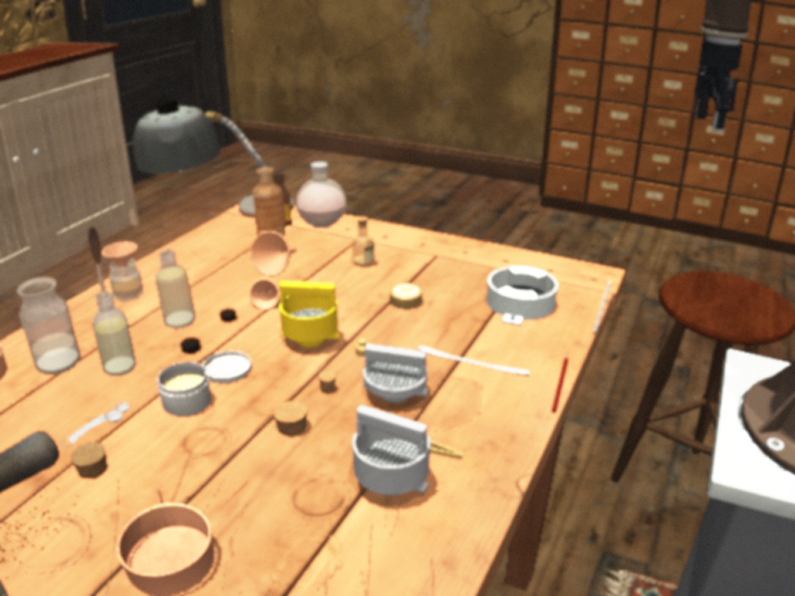

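View pics/top0.png

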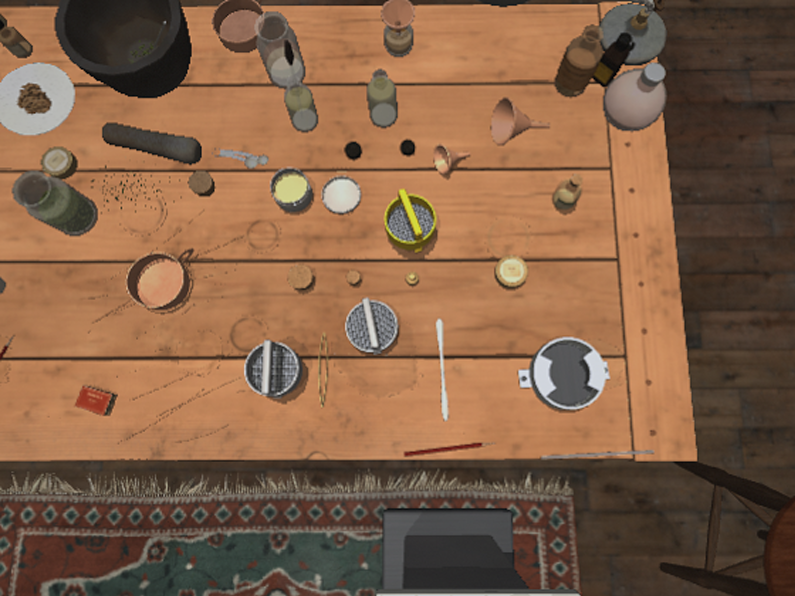

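The steel deep section is the one at viewed (390,455) in scene and (270,368) in top. The yellow one, at (410,218) in top, is the decoy. The receiver is at (568,373), with its ears roughly along world y. Next I measure the bar and ear directions.

```bash
cat > m.py <<'E'
from h import *
def axis(P):
    c=P.mean(0); u,sv,v=np.linalg.svd(P-c,full_matrices=False); return c,np.degrees(np.arctan2(v[0,1],v[0,0]))%180,sv/np.sqrt(len(P))
def bar(s,z,near,thr=185):
    for d in ctrl.outline_of(s,"deep_section"):
        m=d["mask"]; v,u=np.nonzero(m); 
        if np.hypot(*(atz(s,[u.mean(),v.mean()],z-40)[:2]-near))>60: continue
        g=cv2.cvtColor(s["img"],cv2.COLOR_RGB2GRAY)
        b=((g>thr)&m).astype(np.uint8); n,L,S,_=cv2.connectedComponentsWithStats(b); i=1+S[1:,4].argmax()
        v,u=np.nonzero(L==i); P=np.array([atz(s,p,z)[:2] for p in np.c_[u,v]])
        (c,a,sv)=axis(P); return c,a,sv*np.sqrt(12),d["p"]
if __name__=="__main__":
    s=ctrl.snapshot("top"); print("bar",bar(s,98,[494,322]))
    for d in ctrl.outline_of(s,"receiver"):
        v,u=np.nonzero(d["mask"]); P=np.array([atz(s,p,5)[:2] for p in np.c_[u,v]])
        c=P.mean(0)
        r=np.hypot(*(P-[487,-153]).T); e=P[r>66]; k=e[:,1]>-153
        a,b=e[k].mean(0),e[~k].mean(0); print("rec",d["p"],c,a,b,(a+b)/2,np.degrees(np.arctan2(*(a-b)[::-1])), P.min(0),P.max(0))
    t=np.hstack([cv2.resize(s["img"][210:310,140:240],(400,400),interpolation=2),cv2.resize(s["img"][210:310,350:450],(400,400),interpolation=2)])
    cv2.imwrite("pics/crop1.png",t[...,::-1])
E
python3 m.py
```

```text
bar (array([492.93938824, 322.3396546 ]), np.float64(179.74354223533396), array([75.46312576,  6.59470984]), 0.61)
rec 0.98 [ 487.7629729  -155.67455112] [479.57210124 -82.54852745] [ 497.77540004 -218.20152983] [ 488.67375064 -150.37502864] 97.64287327491256 [ 429.97483978 -226.48949577] [547.99630092 -77.43465569]
```

View pics/crop1.png

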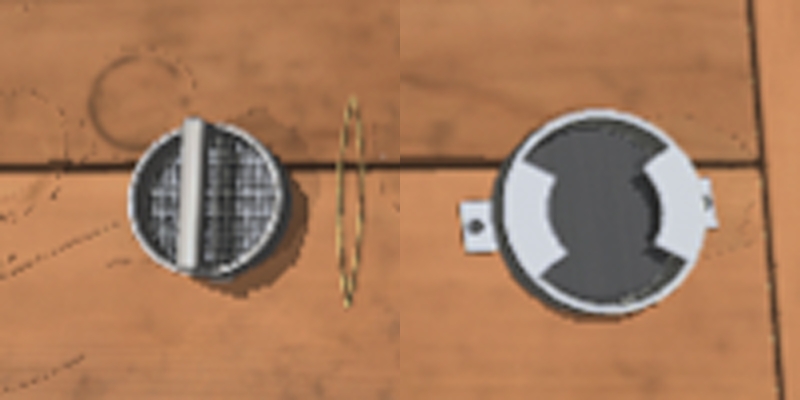

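The left crop shows the deep section's bar at crop (193,195), lying along world x. The right crop shows the receiver with ears at (477,227) and (710,203), so its y axis is at about 97.6°. Gaps are at the top and bottom. Now I go above the deep section with tool yaw about 0.

```bash
python3 -m pendant '[{"tx":23.3,"ty":-28.7,"tz":2.5,"rz":4.8,"fingers":50},{"tx":23.3,"ty":-28.7,"tz":2.5,"rz":4.8,"fingers":50},{"tx":23.3,"ty":-28.7,"tz":2.5,"rz":4.8,"fingers":50},{"tx":23.3,"ty":-28.7,"tz":2.5,"rz":4.8,"fingers":50},{"tx":23.3,"ty":-28.7,"tz":2.5,"rz":4.8,"fingers":50},{"tx":23.3,"ty":-28.7,"tz":2.5,"rz":4.8,"fingers":50},{"tx":23.3,"ty":-28.7,"tz":2.5,"rz":4.8,"fingers":50},{"tx":23.3,"ty":-28.7,"tz":2.5,"rz":4.8,"fingers":50},{"tx":23.3,"ty":-28.7,"tz":2.5,"rz":4.8,"fingers":50},{"tx":23.3,"ty":-28.7,"tz":2.5,"rz":4.8,"fingers":50},{"tx":23.3,"ty":-28.7,"tz":2.5,"rz":4.8,"fingers":50},{"tx":23.3,"ty":-28.7,"tz":2.5,"rz":4.8,"fingers":50},{"tx":23.3,"ty":-28.7,"tz":2.5,"rz":4.8,"fingers":50},{"tx":23.3,"ty":-28.7,"tz":2.5,"rz":4.8,"fingers":50},{"tx":23.3,"ty":-28.7,"tz":2.5,"rz":4.8,"fingers":50},{"tx":23.3,"ty":-28.7,"tz":2.5,"rz":4.8,"fingers":50},{"tx":23.3,"ty":-28.7,"tz":2.5,"rz":4.8,"fingers":50},{"tx":23.3,"ty":-28.7,"tz":2.5,"rz":4.8,"fingers":50},{"tx":23.3,"ty":-28.7,"tz":2.5,"rz":4.8,"fingers":50},{"tx":23.3,"ty":-28.7,"tz":2.5,"rz":4.8,"fingers":50}]' 60; python3 -c "
from h import *
st()"
```

```text
{'time': 0.75, 'tcp_pos': [253.559, -571.285, 303.931], 'ee_rot': [0.978, 0.207, 0.0, 0.0], 'wrist_force': [-0.849, -0.198, -0.171], 'gripper_width': 1.003, 'qpos': [1.05, 0.434, 0.025, 1.573, -0.012, 1.134, -0.075]}
tool axes(cols)
 [[ 0.914  0.406  0.   ]
 [ 0.406 -0.914 -0.   ]
 [ 0.     0.    -1.   ]]$[0]: bad value
```

```bash
python3 -m pendant '[{"tx":15,"ty":-18.5,"tz":1.5,"rz":3,"fingers":50},{"tx":15,"ty":-18.5,"tz":1.5,"rz":3,"fingers":50},{"tx":15,"ty":-18.5,"tz":1.5,"rz":3,"fingers":50},{"tx":15,"ty":-18.5,"tz":1.5,"rz":3,"fingers":50},{"tx":15,"ty":-18.5,"tz":1.5,"rz":3,"fingers":50},{"tx":15,"ty":-18.5,"tz":1.5,"rz":3,"fingers":50},{"tx":15,"ty":-18.5,"tz":1.5,"rz":3,"fingers":50},{"tx":15,"ty":-18.5,"tz":1.5,"rz":3,"fingers":50},{"tx":15,"ty":-18.5,"tz":1.5,"rz":3,"fingers":50},{"tx":15,"ty":-18.5,"tz":1.5,"rz":3,"fingers":50},{"tx":15,"ty":-18.5,"tz":1.5,"rz":3,"fingers":50},{"tx":15,"ty":-18.5,"tz":1.5,"rz":3,"fingers":50},{"tx":15,"ty":-18.5,"tz":1.5,"rz":3,"fingers":50},{"tx":15,"ty":-18.5,"tz":1.5,"rz":3,"fingers":50},{"tx":15,"ty":-18.5,"tz":1.5,"rz":3,"fingers":50},{"tx":15,"ty":-18.5,"tz":1.5,"rz":3,"fingers":50}]' 60; python3 -c "
from h import *
st()"
```

```text
{'time': 0.75, 'tcp_pos': [253.559, -571.285, 303.931], 'ee_rot': [0.978, 0.207, 0.0, 0.0], 'wrist_force': [-0.849, -0.198, -0.171], 'gripper_width': 1.003, 'qpos': [1.05, 0.434, 0.025, 1.573, -0.012, 1.134, -0.075]}
tool axes(cols)
 [[ 0.914  0.406  0.   ]
 [ 0.406 -0.914 -0.   ]
 [ 0.     0.    -1.   ]]$[0]: bad value
```

```bash
python3 -m pendant '[{"tx":15,"ty":-18.5,"tz":1.5,"rx":0,"ry":0,"rz":3,"fingers":50},{"tx":15,"ty":-18.5,"tz":1.5,"rx":0,"ry":0,"rz":3,"fingers":50},{"tx":15,"ty":-18.5,"tz":1.5,"rx":0,"ry":0,"rz":3,"fingers":50},{"tx":15,"ty":-18.5,"tz":1.5,"rx":0,"ry":0,"rz":3,"fingers":50},{"tx":15,"ty":-18.5,"tz":1.5,"rx":0,"ry":0,"rz":3,"fingers":50},{"tx":15,"ty":-18.5,"tz":1.5,"rx":0,"ry":0,"rz":3,"fingers":50},{"tx":15,"ty":-18.5,"tz":1.5,"rx":0,"ry":0,"rz":3,"fingers":50},{"tx":15,"ty":-18.5,"tz":1.5,"rx":0,"ry":0,"rz":3,"fingers":50}]' 60 || python3 -m pendant '[{"tx":5,"ty":-6,"tz":0.5,"rx":0,"ry":0,"rz":1,"fingers":50},{"tx":10,"ty":-12,"tz":1,"rx":0,"ry":0,"rz":2,"fingers":50}]' 60
```

```text
time: 1.42
tcp_pos: [340.3, -248.2, 283.1]
ee_rot: [0.997, 0.078, 0.0, 0.0]
wrist_force: [1.1, 0.7, -0.6]
gripper_width: 0.587
```

All keys are needed. Continuing to above the section.

```bash
python3 -m pendant '[{"tx":9.64,"ty":-21.6,"tz":1.7,"rx":0,"ry":0,"rz":1.84,"fingers":50},{"tx":9.64,"ty":-21.6,"tz":1.7,"rx":0,"ry":0,"rz":1.84,"fingers":50},{"tx":9.64,"ty":-21.6,"tz":1.7,"rx":0,"ry":0,"rz":1.84,"fingers":50},{"tx":9.64,"ty":-21.6,"tz":1.7,"rx":0,"ry":0,"rz":1.84,"fingers":50},{"tx":9.64,"ty":-21.6,"tz":1.7,"rx":0,"ry":0,"rz":1.84,"fingers":50},{"tx":9.64,"ty":-21.6,"tz":1.7,"rx":0,"ry":0,"rz":1.84,"fingers":50},{"tx":9.64,"ty":-21.6,"tz":1.7,"rx":0,"ry":0,"rz":1.84,"fingers":50},{"tx":9.64,"ty":-21.6,"tz":1.7,"rx":0,"ry":0,"rz":1.84,"fingers":50},{"tx":9.64,"ty":-21.6,"tz":1.7,"rx":0,"ry":0,"rz":1.84,"fingers":50},{"tx":9.64,"ty":-21.6,"tz":1.7,"rx":0,"ry":0,"rz":1.84,"fingers":50},{"tx":9.64,"ty":-21.6,"tz":1.7,"rx":0,"ry":0,"rz":1.84,"fingers":50},{"tx":9.64,"ty":-21.6,"tz":1.7,"rx":0,"ry":0,"rz":1.84,"fingers":50},{"tx":9.64,"ty":-21.6,"tz":1.7,"rx":0,"ry":0,"rz":1.84,"fingers":50},{"tx":9.64,"ty":-21.6,"tz":1.7,"rx":0,"ry":0,"rz":1.84,"fingers":50},{"tx":9.64,"ty":-21.6,"tz":1.7,"rx":0,"ry":0,"rz":1.84,"fingers":50},{"tx":9.64,"ty":-21.6,"tz":1.7,"rx":0,"ry":0,"rz":1.84,"fingers":50},{"tx":9.64,"ty":-21.6,"tz":1.7,"rx":0,"ry":0,"rz":1.84,"fingers":50},{"tx":9.64,"ty":-21.6,"tz":1.7,"rx":0,"ry":0,"rz":1.84,"fingers":50}]' 60
python3 - <<'E'
from h import *
st(); s=ctrl.snapshot("scene"); save(s,"s2.png",(180,160,400,360),3)
print(ctrl.tcp_to_tips,proj(s,[[494,322.5,88],[494,322.5,98]]))
for d in ctrl.landmark_of(s,"deep_bar"): print(d["p"],world(s,d["point"]))
E
```

```text
time: 2.92
tcp_pos: [494.7, 321.6, 240.1]
ee_rot: [1.0, -0.003, 0.0, 0.001]
wrist_force: [0.5, -0.5, 0.4]
gripper_width: 0.585
{'time': 2.917, 'tcp_pos': [494.66, 321.632, 240.115], 'ee_rot': [1.0, -0.003, 0.0, 0.001], 'wrist_force': [0.494, -0.525, 0.448], 'gripper_width': 0.585, 'qpos': [-0.379, 0.475, -0.409, 1.713, 0.22, 1.0, -2.443]}
tool axes(cols)
 [[ 1.    -0.005  0.   ]
 [-0.005 -1.    -0.002]
 [ 0.     0.002 -1.   ]]
72.6 [[277.02169105 297.32862982]
 [277.01419246 292.25200934]]
0.95 [746.55780011 105.09628485  85.70280991]
0.64 [498.54586706 325.83902961  87.89864661]
```

View pics/s2.png

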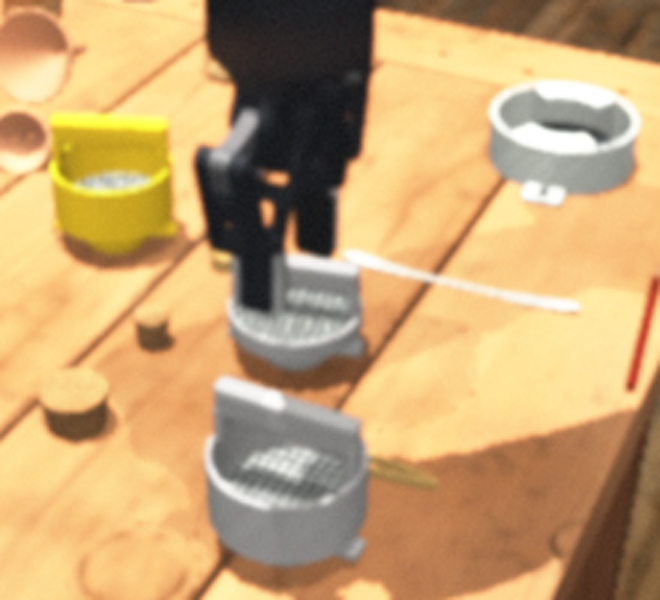

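The crop shows the bar's centre at crop (290,410), which is full-frame (277,297) and matches the predicted projection. I descend and grip.

```bash
python3 -m pendant '[{"tx":0,"ty":-0.04,"tz":1.3,"rx":0,"ry":0,"rz":0,"fingers":50},{"tx":0,"ty":-0.04,"tz":2.4,"rx":0,"ry":0,"rz":0,"fingers":50},{"tx":0,"ty":-0.04,"tz":3.2,"rx":0,"ry":0,"rz":0,"fingers":50},{"tx":0,"ty":-0.04,"tz":3.7,"rx":0,"ry":0,"rz":0,"fingers":50},{"tx":0,"ty":-0.04,"tz":3.92,"rx":0,"ry":0,"rz":0,"fingers":50},{"tx":0,"ty":-0.04,"tz":3.92,"rx":0,"ry":0,"rz":0,"fingers":50}]' 60
python3 -m pendant '[{"tx":0,"ty":0,"tz":0,"rx":0,"ry":0,"rz":0,"fingers":0},{"tx":0,"ty":0,"tz":0,"rx":0,"ry":0,"rz":0,"fingers":0},{"tx":0,"ty":0,"tz":0,"rx":0,"ry":0,"rz":0,"fingers":0},{"tx":0,"ty":0,"tz":0,"rx":0,"ry":0,"rz":0,"fingers":0},{"tx":0,"ty":0,"tz":0,"rx":0,"ry":0,"rz":0,"fingers":0},{"tx":0,"ty":0,"tz":0,"rx":0,"ry":0,"rz":0,"fingers":0},{"tx":0,"ty":0,"tz":0,"rx":0,"ry":0,"rz":0,"fingers":0},{"tx":0,"ty":0,"tz":0,"rx":0,"ry":0,"rz":0,"fingers":0}]' 60
```

```text
time: 3.52
tcp_pos: [494.9, 321.0, 141.9]
ee_rot: [1.0, -0.004, 0.0, 0.001]
wrist_force: [-0.2, -0.4, -0.2]
gripper_width: 0.585
time: 4.18
tcp_pos: [495.5, 321.6, 143.0]
ee_rot: [1.0, -0.004, 0.001, 0.001]
wrist_force: [-0.7, 0.1, 6.9]
gripper_width: 0.129
```

```bash
python3 -m pendant '[{"tx":0,"ty":0,"tz":-0.8,"rx":0,"ry":0,"rz":0,"fingers":0},{"tx":0,"ty":0,"tz":-1.8,"rx":0,"ry":0,"rz":0,"fingers":0},{"tx":0,"ty":0,"tz":-3,"rx":0,"ry":0,"rz":0,"fingers":0},{"tx":0,"ty":0,"tz":-4,"rx":0,"ry":0,"rz":0,"fingers":0},{"tx":0,"ty":0,"tz":-4.2,"rx":0,"ry":0,"rz":0,"fingers":0},{"tx":0,"ty":0,"tz":-4.2,"rx":0,"ry":0,"rz":0,"fingers":0}]' 60
python3 - <<'E'
from m import *
st(); s=ctrl.snapshot("scene"); save(s,"s3.png",(180,130,400,330),3)
t=ctrl.snapshot("top")
for q in (s,t):
  for d in ctrl.landmark_of(q,"deep_section"): print(d["p"],world(q,d["point"]))
# receiver: bright lip pixels at z=40, angular distribution
c0=np.array([487.5,-154])
g=cv2.cvtColor(t["img"],cv2.COLOR_RGB2GRAY); m=ctrl.outline_of(t,"receiver")[0]["mask"]
v,u=np.nonzero(m&(g>170)); P=np.array([atz(t,p,40)[:2] for p in np.c_[u,v]])
r=np.hypot(*(P-c0).T); Q=P[r<60]
(cx,cy),rad=cv2.minEnclosingCircle(Q.astype(np.float32)); print("rim circle",cx,cy,rad)
d=Q-[cx,cy]; r=np.hypot(*d.T); L=d[(r>35)&(r<50)]; th=np.arctan2(L[:,1],L[:,0]); print("lip axis deg",np.degrees(np.angle(np.exp(2j*th).mean()))/2%180)
E
```

```text
time: 4.68
tcp_pos: [495.8, 322.2, 249.7]
ee_rot: [1.0, -0.004, 0.002, -0.0]
wrist_force: [0.2, 0.2, -2.6]
gripper_width: 0.131
{'time': 4.683, 'tcp_pos': [495.8, 322.178, 249.735], 'ee_rot': [1.0, -0.004, 0.002, -0.0], 'wrist_force': [0.182, 0.246, -2.618], 'gripper_width': 0.131, 'qpos': [-0.376, 0.465, -0.413, 1.702, 0.217, 1.015, -2.442]}
tool axes(cols)
 [[ 1.    -0.007  0.004]
 [-0.007 -1.     0.   ]
 [ 0.004 -0.    -1.   ]]
0.91 [494.87603706 325.16471523 105.97757489]
0.59 [741.00853089 103.96088722  -3.85949512]
0.68 [739.62394557 106.47131627  -1.34913564]
0.65 [ 488.01166777 -151.02545739   42.20236512]
rim circle 488.0391540527344 -154.44253540039062 59.46273422241211
lip axis deg 95.27443974396056
```

View pics/s3.png

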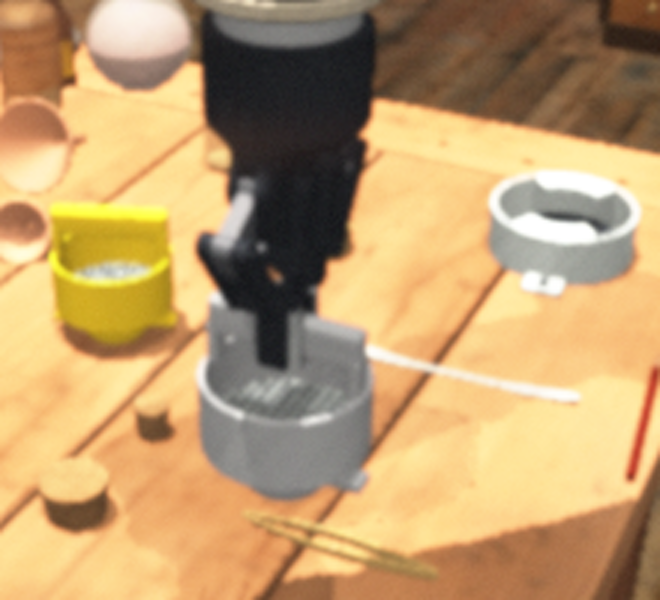

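The section is held level, with its underside around z 107. It hangs clear of everything, and the receiver is visible at crop (563,225). I carry it over the receiver.

```bash
python3 -m pendant '[{"tx":0,"ty":0.6,"tz":0,"rx":0,"ry":0,"rz":0,"fingers":0},{"tx":0,"ty":1.6,"tz":0,"rx":0,"ry":0,"rz":-0.1,"fingers":0},{"tx":0,"ty":3,"tz":0,"rx":0,"ry":0,"rz":-0.2,"fingers":0},{"tx":0,"ty":4.5,"tz":0,"rx":0,"ry":0,"rz":-0.3,"fingers":0},{"tx":-0.05,"ty":6,"tz":0,"rx":0,"ry":0,"rz":-0.4,"fingers":0},{"tx":-0.05,"ty":7.5,"tz":0,"rx":0,"ry":0,"rz":-0.5,"fingers":0},{"tx":-0.05,"ty":9,"tz":0,"rx":0,"ry":0,"rz":-0.6,"fingers":0},{"tx":-0.1,"ty":10.5,"tz":0,"rx":0,"ry":0,"rz":-0.7,"fingers":0},{"tx":-0.1,"ty":12,"tz":0,"rx":0,"ry":0,"rz":-0.8,"fingers":0},{"tx":-0.1,"ty":13.5,"tz":0,"rx":0,"ry":0,"rz":-0.9,"fingers":0},{"tx":-0.1,"ty":15,"tz":0,"rx":0,"ry":0,"rz":-1,"fingers":0},{"tx":-0.14,"ty":16.5,"tz":0,"rx":0,"ry":0,"rz":-1.1,"fingers":0},{"tx":-0.14,"ty":17.7,"tz":0,"rx":0,"ry":0,"rz":-1.2,"fingers":0},{"tx":-0.14,"ty":18.5,"tz":0,"rx":0,"ry":0,"rz":-1.3,"fingers":0},{"tx":-0.14,"ty":18.9,"tz":0,"rx":0,"ry":0,"rz":-1.4,"fingers":0},{"tx":-0.14,"ty":19.05,"tz":0,"rx":0,"ry":0,"rz":-1.4,"fingers":0},{"tx":-0.14,"ty":19.05,"tz":0,"rx":0,"ry":0,"rz":-1.4,"fingers":0},{"tx":-0.14,"ty":19.05,"tz":0,"rx":0,"ry":0,"rz":-1.4,"fingers":0}]' 60
python3 - <<'E'
from m import *
st(); s=ctrl.snapshot("scene"); save(s,"s4.png",(290,80,450,240),3.7)
for q in (s,ctrl.snapshot("top")):
  for d in ctrl.landmark_of(q,"deep_section")+ctrl.landmark_of(q,"deep_bar"): print(d["p"],world(q,d["point"]))
E
```

```text
time: 6.43
tcp_pos: [487.4, -154.3, 247.3]
ee_rot: [0.998, 0.058, -0.001, 0.001]
wrist_force: [-0.6, 0.4, -3.2]
gripper_width: 0.13
{'time': 6.433, 'tcp_pos': [487.443, -154.332, 247.347], 'ee_rot': [0.998, 0.058, -0.001, 0.001], 'wrist_force': [-0.603, 0.406, -3.155], 'gripper_width': 0.13, 'qpos': [0.452, 0.335, -0.32, 1.899, 0.133, 0.929, -1.387]}
tool axes(cols)
 [[ 0.993  0.115 -0.002]
 [ 0.115 -0.993 -0.003]
 [-0.002  0.002 -1.   ]]
0.94 [ 7.39904430e+02  1.03529820e+02 -5.78467601e-01]
0.78 [ 484.16830083 -153.6456831   103.58449563]
0.98 [745.24168884 104.35351844  84.2723732 ]
0.72 [ 490.074794   -152.38329716  188.97711663]
0.88 [740.06423755 107.25549263   1.59555627]
0.78 [ 485.83204166 -152.11249637  104.15523089]
0.96 [741.77196628 103.72056943  91.22126675]
0.65 [ 490.58406482 -152.64068707  189.80830608]
```

View pics/s4.png

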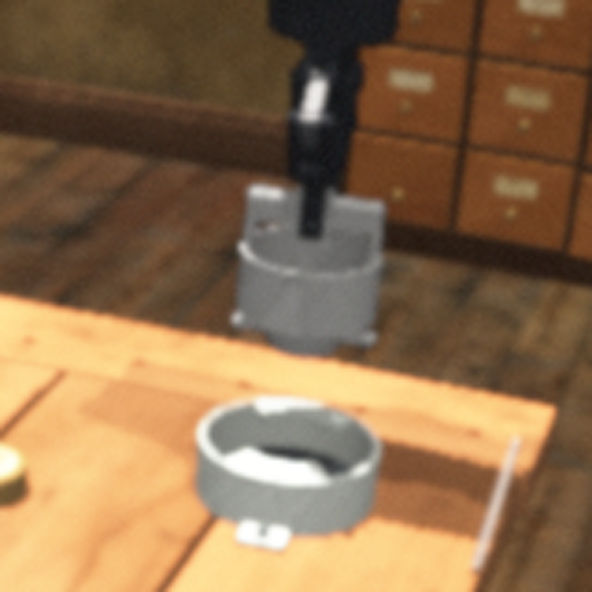

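Run:
```python
from h import *
s=ctrl.snapshot("scene")
print(atz(s,[368.1,200.3],40),atz(s,[374.1,149.2],168))
# fit receiver yaw/centre check: ears at crop (263,535)
print(atz(s,[290+263/3.7,80+533/3.7],4))
```

```text
[ 484.35147222 -136.34576167   40.        ] [ 482.2153031  -136.25914637  168.        ]
[481.8755661  -84.86579044   4.        ]
```

Section over receiver agrees within about 2 mm, with yaw about 6°. I lower with a 1.5 mm correction in x.

```bash
python3 -m pendant '[{"tx":0.06,"ty":0,"tz":0.8,"rx":0,"ry":0,"rz":0,"fingers":0},{"tx":0.06,"ty":0,"tz":1.6,"rx":0,"ry":0,"rz":0,"fingers":0},{"tx":0.06,"ty":0,"tz":2.1,"rx":0,"ry":0,"rz":0,"fingers":0},{"tx":0.06,"ty":0,"tz":2.4,"rx":0,"ry":0,"rz":0,"fingers":0},{"tx":0.06,"ty":0,"tz":2.6,"rx":0,"ry":0,"rz":0,"fingers":0},{"tx":0.06,"ty":0,"tz":2.8,"rx":0,"ry":0,"rz":0,"fingers":0},{"tx":0.06,"ty":0,"tz":3,"rx":0,"ry":0,"rz":0,"fingers":0},{"tx":0.06,"ty":0,"tz":3.2,"rx":0,"ry":0,"rz":0,"fingers":0},{"tx":0.06,"ty":0,"tz":3.4,"rx":0,"ry":0,"rz":0,"fingers":0},{"tx":0.06,"ty":0,"tz":3.4,"rx":0,"ry":0,"rz":0,"fingers":0}]' 60
```

```text
time: 7.62
tcp_pos: [488.9, -154.6, 162.1]
ee_rot: [0.998, 0.058, -0.001, 0.001]
wrist_force: [-0.4, -0.0, -2.0]
gripper_width: 0.129
```

```bash
python3 -m pendant '[{"tx":0,"ty":0,"tz":0.06,"rx":0,"ry":0,"rz":0,"fingers":0},{"tx":0,"ty":0,"tz":0.12,"rx":0,"ry":0,"rz":0,"fingers":0},{"tx":0,"ty":0,"tz":0.16,"rx":0,"ry":0,"rz":0,"fingers":0},{"tx":0,"ty":0,"tz":0.16,"rx":0,"ry":0,"rz":0,"fingers":0}]' 60
python3 - <<'E'
from h import *
s=ctrl.snapshot("scene"); save(s,"s5.png",(290,80,450,240),3.7)
E
```

```text
time: 7.95
tcp_pos: [489.1, -154.4, 159.0]
ee_rot: [0.998, 0.058, -0.001, 0.002]
wrist_force: [-4.4, 2.1, 8.5]
gripper_width: 0.129
```

View pics/s5.png

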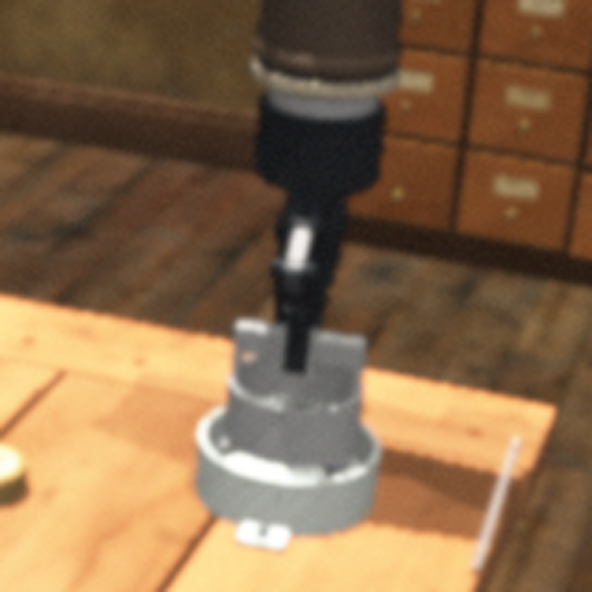

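The section is home at the predicted height (TCP 159, about 11 N of contact). In the crop the drum stands centred on the lip at (295,400). Now the quarter turn, unloaded by about 1 mm.

```bash
python3 -m pendant '[{"tx":0,"ty":0,"tz":-0.03,"rx":0,"ry":0,"rz":-0.4,"fingers":0},{"tx":0,"ty":0,"tz":-0.03,"rx":0,"ry":0,"rz":-1.4,"fingers":0},{"tx":0,"ty":0,"tz":-0.03,"rx":0,"ry":0,"rz":-2.5,"fingers":0},{"tx":0,"ty":0,"tz":-0.03,"rx":0,"ry":0,"rz":-3.6,"fingers":0},{"tx":0,"ty":0,"tz":-0.03,"rx":0,"ry":0,"rz":-4.7,"fingers":0},{"tx":0,"ty":0,"tz":-0.03,"rx":0,"ry":0,"rz":-5.8,"fingers":0},{"tx":0,"ty":0,"tz":-0.03,"rx":0,"ry":0,"rz":-6.9,"fingers":0},{"tx":0,"ty":0,"tz":-0.03,"rx":0,"ry":0,"rz":-8,"fingers":0},{"tx":0,"ty":0,"tz":-0.03,"rx":0,"ry":0,"rz":-9.1,"fingers":0},{"tx":0,"ty":0,"tz":-0.03,"rx":0,"ry":0,"rz":-10.2,"fingers":0},{"tx":0,"ty":0,"tz":-0.03,"rx":0,"ry":0,"rz":-11.3,"fingers":0},{"tx":0,"ty":0,"tz":-0.03,"rx":0,"ry":0,"rz":-12.4,"fingers":0},{"tx":0,"ty":0,"tz":-0.03,"rx":0,"ry":0,"rz":-13.5,"fingers":0},{"tx":0,"ty":0,"tz":-0.03,"rx":0,"ry":0,"rz":-14.6,"fingers":0},{"tx":0,"ty":0,"tz":-0.03,"rx":0,"ry":0,"rz":-15.7,"fingers":0},{"tx":0,"ty":0,"tz":-0.03,"rx":0,"ry":0,"rz":-16.8,"fingers":0},{"tx":0,"ty":0,"tz":-0.03,"rx":0,"ry":0,"rz":-17.6,"fingers":0},{"tx":0,"ty":0,"tz":-0.03,"rx":0,"ry":0,"rz":-18,"fingers":0},{"tx":0,"ty":0,"tz":-0.03,"rx":0,"ry":0,"rz":-18,"fingers":0}]' 70
python3 - <<'E'
from h import *
st(); s=ctrl.snapshot("scene"); save(s,"s6.png",(290,80,450,240),3.7)
E
```

```text
time: 9.58
tcp_pos: [489.1, -154.6, 159.8]
ee_rot: [0.664, 0.747, -0.001, 0.001]
wrist_force: [0.4, -0.6, -3.0]
gripper_width: 0.122
{'time': 9.583, 'tcp_pos': [489.061, -154.639, 159.785], 'ee_rot': [0.664, 0.747, -0.001, 0.001], 'wrist_force': [0.396, -0.613, -2.976], 'gripper_width': 0.122, 'qpos': [0.714, 0.531, -0.697, 1.963, 0.469, 0.813, -0.129]}
tool axes(cols)
 [[-0.117  0.993 -0.001]
 [ 0.993  0.117 -0.003]
 [-0.003 -0.001 -1.   ]]
```

View pics/s6.png

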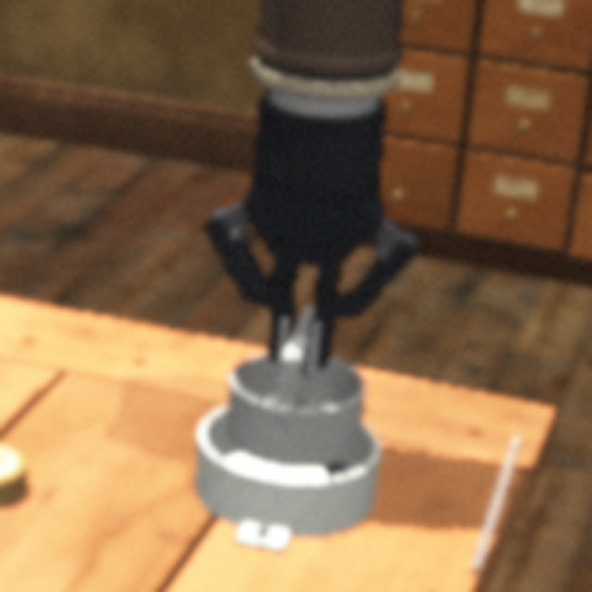

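The section has turned with the gripper: the bar now points toward the camera, at crop (297,345). I set it down, release to 45 mm and rise.

```bash
python3 -m pendant '[{"tx":0,"ty":0,"tz":0.04,"rx":0,"ry":0,"rz":0,"fingers":0},{"tx":0,"ty":0,"tz":0.04,"rx":0,"ry":0,"rz":0,"fingers":0},{"tx":0,"ty":0,"tz":0.03,"rx":0,"ry":0,"rz":0,"fingers":45},{"tx":0,"ty":0,"tz":0.03,"rx":0,"ry":0,"rz":0,"fingers":45},{"tx":0,"ty":0,"tz":0.03,"rx":0,"ry":0,"rz":0,"fingers":45},{"tx":0,"ty":0,"tz":0.03,"rx":0,"ry":0,"rz":0,"fingers":45},{"tx":0,"ty":0,"tz":0.03,"rx":0,"ry":0,"rz":0,"fingers":45},{"tx":0,"ty":0,"tz":0.03,"rx":0,"ry":0,"rz":0,"fingers":45}]' 60
python3 -m pendant '[{"tx":0,"ty":0,"tz":-0.5,"rx":0,"ry":0,"rz":0,"fingers":45},{"tx":0,"ty":0,"tz":-1.2,"rx":0,"ry":0,"rz":0,"fingers":45},{"tx":0,"ty":0,"tz":-2.4,"rx":0,"ry":0,"rz":0,"fingers":45},{"tx":0,"ty":0,"tz":-3.8,"rx":0,"ry":0,"rz":0,"fingers":45},{"tx":0,"ty":0,"tz":-5,"rx":0,"ry":0,"rz":0,"fingers":45},{"tx":-2,"ty":-2,"tz":-5.5,"rx":0,"ry":0,"rz":0,"fingers":45},{"tx":-4,"ty":-3,"tz":-5.5,"rx":0,"ry":0,"rz":0,"fingers":45},{"tx":-6,"ty":-4,"tz":-5.5,"rx":0,"ry":0,"rz":0,"fingers":45},{"tx":-6,"ty":-4,"tz":-5.5,"rx":0,"ry":0,"rz":0,"fingers":45},{"tx":-6,"ty":-4,"tz":-5.5,"rx":0,"ry":0,"rz":0,"fingers":45}]'
python3 - <<'E'
from m import *
st(); s=ctrl.snapshot("scene"); t=ctrl.snapshot("top")
for q in (s,t):
  for l in("deep_section","shallow_section"):
    for d in ctrl.landmark_of(q,l): print(l,d["p"],world(q,d["point"]))
a=cv2.resize(s["img"][80:240,290:450],(400,400),interpolation=2);b=cv2.resize(t["img"][210:310,350:450],(400,400),interpolation=2)
cv2.imwrite("pics/f.png",np.hstack([a,b])[...,::-1])
E
```

```text
time: 10.3
tcp_pos: [489.1, -154.6, 159.0]
ee_rot: [0.665, 0.746, -0.001, 0.001]
wrist_force: [-0.6, -1.1, 0.3]
gripper_width: 0.53
time: 11.13
tcp_pos: [403.8, -320.4, 298.0]
ee_rot: [0.668, 0.744, -0.003, 0.001]
wrist_force: [-0.8, -0.8, -0.2]
gripper_width: 0.526
{'time': 11.133, 'tcp_pos': [403.76, -320.372, 297.964], 'ee_rot': [0.668, 0.744, -0.003, 0.001], 'wrist_force': [-0.787, -0.81, -0.201], 'gripper_width': 0.526, 'qpos': [1.14, 0.359, -0.748, 1.801, 0.28, 1.087, 0.4]}
tool axes(cols)
 [[-0.108  0.994 -0.002]
 [ 0.994  0.108 -0.006]
 [-0.006 -0.002 -1.   ]]
deep_section 0.84 [739.90440436 103.2957455   -0.81343355]
deep_section 0.68 [ 484.65665197 -152.57158182   13.86327284]
shallow_section 0.76 [5.69197259e+02 1.71030692e+02 2.89974977e-01]
deep_section 0.93 [ 483.09536558 -158.75541349   10.717325  ]
deep_section 0.55 [740.78123593 107.57723102  -3.56219496]
shallow_section 0.74 [562.83105112 167.1909405   -2.27093012]
```

View pics/f.png

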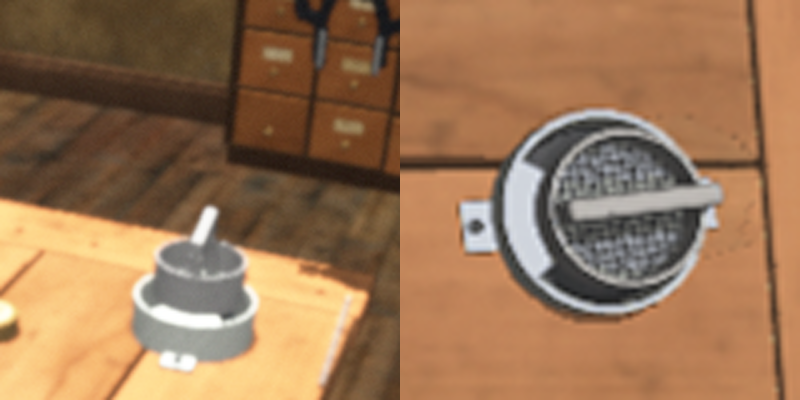

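The right crop shows the bar from (575,210) to (720,190), parallel to the ears, with the section centred and home. The gripper is well clear and the shallow section has not moved. I hand the job in.

```bash
python3 -c "
from rig import ctrl
ctrl.close_job()"
```

```text
the job is handed in; nothing more can be done
```

The deep steel section is on the receiver and locked, and I handed the job in at about 11.2 s of robot time. I gripped it by its bar, lowered it through the gaps until its shoulder rested on the lip, turned it 90°, let go and backed away.

**Last checks:**
- **Seating:** contact came at about 11 N, at the height I expected for fully home. During the turn it was held about 1 mm up, within the lugs' 4 mm play, then set back down before release.
- **Lock:** the last top picture shows the bar parallel to the screw ears to within about 2°. The tool ended the turn at 96.7°, and I measured the ears' direction at 95–98°.
- **Other items:** the shallow section reads within 1.5 mm of its starting place. The gripper is about 190 mm to the side and touches nothing.

**Small disagreement:** the network put the section's origin at z 11–14 mm instead of 16, and up to 5 mm off centre. That is roughly its usual error, and the contact height and pictures do not support a misfit.

Two early move commands were refused because they left out required keys; the arm did not move.

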